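# Pull-test the canister lid in the hold-down bracket

## Task

Prove that the push-on lid of the tall canister holds: carry the canister upright by its body (never by the untested lid) to the steel hold-down bracket, slide its foot under the lips until it is home against the back stop, and let go. Then take the lid by its knob and pull it upward with a steady 12 N or so for about a second (never above 22 N), ease off and let go. Leave the canister home in the bracket with its lid shut, and everything else on the counter where it was.

Things in the scene. Friction and masses are not known exactly. Their poses are not given: they have to be found in the camera images.
- canister: The taller of two round white canisters with steel foot discs and steel lids; 138 mm tall in all. Origin at the centre of its underside, z up its axis; yaw does not matter. Foot disc 84 mm across and 8 mm thick; body 60 mm across from 8 to 100 mm height; lid 60 mm across from 100 to 108 mm; black knob on top, 26 mm across, from 108 to 138 mm. About 0.55 to 0.8 kg in all.
- lid (a joint): How far the push-on lid of the tall canister is lifted, in m: 0 shut, up to 0.013. Its elastic seal holds it: it begins to rise at a pull of about 2 N and then rises 1 mm for every 2 N (12 N: 5 mm; 20 N: 9 mm), springing shut when eased off. It cannot come off.
- knob (a point): Middle of the tall canister's lid knob (26 mm across, 30 mm tall), on the axis, 15 mm above the lid's upper face and 123 mm above the canister's underside when the lid is shut.
- bracket: Low steel hold-down bracket fixed to the counter: two parallel rails, 88 mm apart inside, with lips turned inwards, and a back stop; no floor, so the foot slides on the counter. Origin on the counter where the middle of the canister's foot is when home (the foot then touches the stop within about 1 mm). x axis points from the open mouth to the stop: slide in along +x.
- mouth (a point): Middle of the bracket's open mouth on the counter, 83 mm before its origin, between the outer ends of two flared guide plates that lead into the rails (rails begin 51 mm before the origin).
- lips (a point): Point 11 mm above the bracket's origin, level with the undersides of the lips (tops at 16 mm). The lips are 68 mm apart and run from 42 mm before to 51 mm beyond the origin. When pulled up, a canister that is home rises 3 mm until its foot meets the lips; only then can the lid take a pull larger than the canister's weight.
- short_canister: Bystander: the same kind of canister but only 98 mm tall (foot 84 mm across, body 60 mm). Origin at the centre of its underside.
- squeeze_bottle: Bystander: yellow squeeze bottle, 60 mm across, 147 mm tall. Origin at the centre of its underside.
- carton: Bystander: blue carton lying flat, 75 x 110 x 40 mm. Origin at the centre of its underside.
- carton2: Bystander: blue carton with a paper band, lying flat, 75 x 110 x 40 mm. Origin at the centre of its underside.
- spatula: Bystander: spatula lying flat at the right, about 280 mm long. Origin at the middle of its underside.
- foil_cake: Bystander: small cake in a pleated foil boat, 130 x 60 x 28 mm, lying on the counter among the canisters. Origin at the centre of its underside.
Mind the look-alikes: they are no part of the job. What is shaped like the canister but red is not meant. What is shaped like the bracket but yellow is not meant.

How it is judged:
By the outcome, as a careful person would: the job done as asked, in the order asked, and still so for the second after the job is handed in, with the robot touching nothing.
It also fails if it takes over 69 s, if anything falls off the work surface, if the arm or the gripper's body presses on something with over 40 N, if the wrist force passes 120 N, or if a joint passes its speed limit or range.

## Robot

A 6-joint arm with a two-finger parallel gripper is mounted at the origin on the work surface. World frame = base frame: x ahead of the robot, y to its left, z up, the work surface at z = 0. Lengths are in m, angles in rad, forces in N, time in s.
With the tool pointing down it reaches from about 0.3 to 1 m from the base axis. Payload 5.1 kg.
Tool frame: the origin (TCP) lies between the finger pads; the fingertips stand 19 mm ahead of it and the grasp point (between the pads) is the TCP; z points along the fingers, y is the line along which they close (so a half turn about z gives the same grasp; the last joint's range is limited). The gripper opens to 95 mm and grips with 3 to 60 N. Pads are 20 mm wide; open, the fingers measure 119 mm over their backs; the gripper's body (75 mm by 180 mm) begins 59 mm behind the grasp point.
Start: joints at [1.036, 0.124, 1.65, -0, 1.367, -0.083], TCP at [0.284, 0.585, 0.234] pointing down, gripper open.
Joint ranges: [-2.61, 2.61], [-1.02, 2.33], [0.03, 2.71], [-1.35, 4.49], [0.32, 2.68], [-2.91, 2.91]. Speed limits (rad/s): [2.57, 2.57, 3.14, 3.14, 3.14, 3.14].

## Interface

Orientations are given as a 3x3 rotation matrix whose columns are the frame's x, y, z axes.
In Python, from station import r, release, clamp, cams, close_job gives the robot as it stands. Calls block until the motion is done:
- r.reach(position, orientation): joint-space move of the TCP to a pose.
- r.movel(position, orientation=None, feed=0.15, max_force=None): straight line of the TCP; orientation=None keeps the orientation; feed is the mean speed in m/s. With max_force (N) it stops when the force on the tool has changed by that much, and returns True; else False.
- r.move_joints(angles): joint-space move.
- release() and clamp(strength=None): open the fingers fully, or close them until they stop; strength is the grip in N (None keeps the last).
- r.sleep(seconds).
- r.ik(position, orientation): joint angles nearest the present ones, or None.
- cams.capture(name): name is "scene" or "top"; returns (picture, depth): 400x640x3 uint8, red, green, blue; 400x640 float32, m along the optical axis (not along the pixel's ray), 0 where there is no reading.
- cams.camera_params(name): a dict with "K" (3x3 intrinsics, pixels), "world_to_cam" (4x4, takes a point from world to camera coordinates). Camera axes: x right, y down, z forward; pixel columns grow to the right and rows downward; lengths in m; the calibration is good to about 2 mm. A picture is of the moment at which its call begins. camera_params takes no time and is no camera call.
A pose or a line that the arm cannot do raises r.IKError and nothing moves.
- close_job(): hands the job in; it is judged then, once.
Readings, each from a call of its own:
- r.get_time_s(): time.
- r.get_joint_pos(): joint angles.
- r.get_dq(): joint speeds.
- r.get_effort(): joint torques, N m.
- r.get_position(): TCP position.
- r.get_eef_rot(): TCP orientation.
- r.get_force(): force on the tool from outside, world axes, zero at the start.
- r.get_moment(): the same for the moment, N m.
- r.get_grip_width(): opening from 0.0 (shut) to 1.0 (fully open).
- r.get_grip_force(): force on a finger pad.
Only numpy, scipy, OpenCV 4.12 (cv2) and the standard library are available. Lean on these libraries where they do the work, as an engineer would, in place of code of your own. Each camera call takes 0.05 s, during which the arm holds its last target. There are 200 camera calls.

## Working session

There is one attempt and no reset: what is moved stays moved. The work goes in short steps, each a Python script; the robot and the scene stay as the last script left them, time stands still between calls to the robot, and variables do not carry over. Pictures are saved under pics/ and viewed, at most 10 in all, crops included, and the job is handed in when it is done.

```bash
ls; mkdir -p pics
python3 - <<'E'
from station import r,cams
import cv2,numpy as np
for n in("scene","top"):
    p,d=cams.capture(n); cv2.imwrite(f"pics/{n}0.png",p[:,:,::-1]); np.savez(f"{n}0.npz",p=p,d=d)
    c=cams.camera_params(n); print(n,c["K"].round(1).tolist(),c["world_to_cam"].round(3).tolist(),(d>0).mean())
print(r.get_time_s())
E
```

```text
pics
scene [[381.9, 0.0, 324.8], [0.0, 381.9, 207.1], [0.0, 0.0, 1.0]] [[-0.695, 0.719, -0.005, 0.29], [0.539, 0.516, -0.666, -0.185], [-0.476, -0.465, -0.746, 1.374], [0.0, 0.0, 0.0, 1.0]] 0.99577734375
top [[445.6, 0.0, 321.7], [0.0, 445.6, 203.6], [0.0, 0.0, 1.0]] [[-0.056, -0.998, -0.005, 0.035], [-0.976, 0.055, -0.208, 0.486], [0.208, -0.007, -0.978, 1.215], [0.0, 0.0, 0.0, 1.0]] 0.9959140625
0.1
```

View pics/scene0.png

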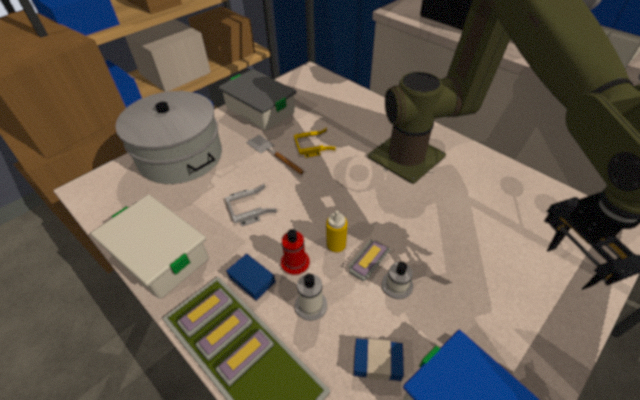

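View pics/top0.png

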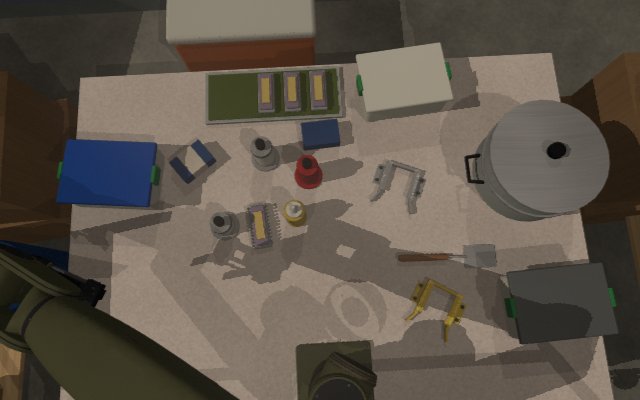

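Scene view: the tall canister is at (310,296), the short one at (399,280), the red look-alike at (293,252), the steel bracket at (250,205) and the yellow bracket at (314,143). Top view: tall canister (263,152), short (222,225), steel bracket (400,180) with its mouth towards the robot.

```bash
cat > h.py <<'E'
import numpy as np,cv2
from station import cams
def cloud(n,d):
    c=cams.camera_params(n);K=c["K"];T=np.linalg.inv(c["world_to_cam"])
    v,u=np.mgrid[:400,:640]
    P=np.stack([(u-K[0,2])/K[0,0]*d,(v-K[1,2])/K[1,1]*d,d],-1)
    W=P@T[:3,:3].T+T[:3,3]; W[d<=0]=np.nan
    return W
def ray(n,uv,z):
    c=cams.camera_params(n);K=c["K"];T=np.linalg.inv(c["world_to_cam"])
    D=T[:3,:3]@np.linalg.solve(K,[uv[0],uv[1],1.]); o=T[:3,3]
    return o+D*(z-o[2])/D[2]
def circ(P):
    A=np.c_[2*P[:,:2],np.ones(len(P))]; s=np.linalg.lstsq(A,(P[:,:2]**2).sum(1),rcond=None)[0]
    return s[:2],np.sqrt(s[2]+s[:2]@s[:2])
E
python3 - <<'E'
from h import *
for n,uvs in(("top",dict(can=(263,152),short=(222,225),red=(308,170),bottle=(295,211),cake=(260,225),cart=(320,133),cart2=(192,160),br=(400,180))),("scene",dict(can=(310,296),short=(399,280),red=(293,252),bottle=(337,232),cake=(369,259),cart=(250,276),cart2=(379,357),br=(250,205)))):
    f=np.load(n+"0.npz");p,d=f["p"],f["d"];W=cloud(n,d)
    print(n,"table z",np.nanmedian(W[...,2][150:300,150:400]))
    for k,(u,v) in uvs.items():
        c=ray(n,(u,v),.04 if k!="br" else .01)
        s=(np.hypot(W[...,0]-c[0],W[...,1]-c[1])<(.07 if k!="br" else .1))&(W[...,2]>.006)
        if k in("can","short","red"):
            Q=W[s]; z=Q[:,2].max(); t=Q[Q[:,2]>z-.006]
            b=Q[(Q[:,2]>.02)&(Q[:,2]<.09)]
            print(k,c.round(3),"top",z.round(4),"knobctr",t.mean(0).round(4),len(t),"bodyfit",*[np.round(x,4) for x in circ(b)] )
            t=Q[(Q[:,2]>.003)&(Q[:,2]<.012)&(np.hypot(*(Q[:,:2]-c[:2]).T)<.06)]
            if len(t)>5: print("   foot",len(t),*[np.round(x,4) for x in circ(t)])
        elif k!="br":
            Q=W[s]; print(k,c.round(3),"max",Q[:,2].max().round(3),Q.min(0).round(3),Q.max(0).round(3))
        else:
            Q=W[s]; print("br",len(Q),np.percentile(Q[:,2],[5,50,95]).round(4),Q.min(0).round(3),Q.max(0).round(3))
im=np.load("top0.npz")["p"][140:230,350:450,::-1];a=cv2.resize(im,None,fx=5,fy=5,interpolation=cv2.INTER_CUBIC)
im=np.load("scene0.npz")["p"][170:240,210:290,::-1];b=cv2.resize(im,None,fx=3.7,fy=6.43,interpolation=cv2.INTER_CUBIC)
cv2.imwrite("pics/br.png",np.hstack([a,b[:450]])) ; print(a.shape,b.shape)
E
```

```text
top table z 0.001250014109205777
can [0.654 0.172 0.04 ] top 0.1449 knobctr [0.6475 0.171  0.1408] 26 bodyfit [0.6485 0.1704] 0.0296
   foot 170 [0.6515 0.1708] 0.039
short [0.443 0.294 0.04 ] top 0.1033 knobctr [0.4469 0.2958 0.0996] 39 bodyfit [0.4462 0.2935] 0.0243
   foot 164 [0.4457 0.2942] 0.0368
red [0.592 0.042 0.04 ] top 0.143 knobctr [0.5871 0.0444 0.1391] 48 bodyfit [0.587  0.0441] 0.0299
   foot 167 [0.5881 0.0434] 0.0378
bottle [0.472 0.085 0.04 ] max 0.151 [0.418 0.021 0.006] [0.542 0.151 0.151]
cake [0.437 0.186 0.04 ] max 0.036 [0.369 0.12  0.006] [0.507 0.255 0.036]
cart [0.704 0.001 0.04 ] max 0.049 [ 0.641 -0.065  0.006] [0.772 0.069 0.049]
cart2 [0.641 0.381 0.04 ] max 0.05 [0.574 0.312 0.006] [0.707 0.448 0.05 ]
br 676 [0.0065 0.0155 0.0208] [ 0.456 -0.317  0.006] [ 0.65  -0.136  0.026]
scene table z -0.00016625540530479377
can [0.645 0.168 0.04 ] top 0.1393 knobctr [0.6499 0.1728 0.1366] 86 bodyfit [0.6489 0.1719] 0.0296
   foot 194 [0.6489 0.1719] 0.0363
short [0.453 0.302 0.04 ] top 0.1013 knobctr [0.4483 0.2968 0.0973] 64 bodyfit [0.4511 0.2979] 0.0236
   foot 177 [0.4477 0.2962] 0.0359
red [0.583 0.039 0.04 ] top 0.14 knobctr [0.5875 0.0467 0.1365] 63 bodyfit [0.5872 0.0456] 0.0293
   foot 149 [0.5872 0.0458] 0.0358
bottle [0.448 0.079 0.04 ] max 0.148 [0.437 0.058 0.006] [0.495 0.118 0.148]
cake [0.456 0.204 0.04 ] max 0.069 [0.386 0.159 0.006] [0.509 0.273 0.069]
cart [0.713 0.014 0.04 ] max 0.043 [ 0.666 -0.052  0.006] [0.783 0.062 0.043]
cart2 [0.644 0.389 0.04 ] max 0.044 [0.582 0.322 0.006] [0.706 0.452 0.044]
br 475 [0.0072 0.0138 0.0171] [ 0.453 -0.29   0.006] [ 0.619 -0.133  0.019]
(450, 500, 3) (450, 296, 3)
```

View pics/br.png

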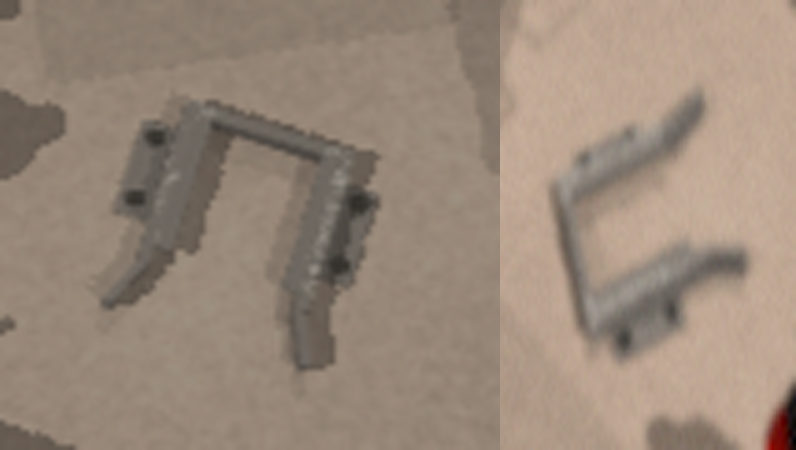

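The crop shows the steel bracket. In the top view (left half) the stop runs from about full-picture (390,161) to (420,171), and the flares open towards the robot at (372,200) and (411,213). Next I fit its lips in both views.

Run:
```python
from h import *
a,b=ray("top",(390.6,161),.016),ray("top",(420.4,170.6),.016)
print("stop ends",a.round(4),b.round(4))
t=(b-a)[:2]; ux=np.array([-t[1],t[0]])/np.hypot(*t); ux*=np.sign(ux[0]); mid=(a+b)[:2]/2
o=mid-ux*.045
for n in("top","scene"):
    W=cloud(n,np.load(n+"0.npz")["d"]).reshape(-1,3)
    u=ux.copy();oo=o.copy()
    for it in range(4):
        uy=np.array([-u[1],u[0]]); q=W[:,:2]-oo; X,Y=q@u,q@uy
        s=(W[:,2]>.011)&(W[:,2]<.03)&(abs(X)<.13)&(abs(Y)<.1)
        X,Y=X[s],Y[s]
        m=(X>-.035)&(X<.03)&(abs(Y)>.02)
        L=[np.polyfit(X[m&(g*Y>0)],Y[m&(g*Y>0)],1) for g in(1,-1)]
        sl=(L[0][0]+L[1][0])/2; off=(L[0][1]+L[1][1])/2
        u=u+sl*uy;u/=np.hypot(*u);oo=oo+off*uy
    st=X[(abs(Y)<.025)&(X>.02)]
    print(n,"yaw",np.arctan2(u[1],u[0]).round(4),"o",oo.round(4),"lip slopes",L[0].round(4),L[1].round(4),"stop x",np.percentile(st,[2,50,98]).round(4),len(st),"xmin",X.min().round(4))
    for x in np.arange(-.09,.07,.01):
        k=abs(X-x)<.005;y=np.sort(Y[k])
        if len(y)>3:
            pos,neg=y[y>0],y[y<0]
            print(" %.2f"%x,[*neg[[0,-1]].round(3)] if len(neg) else None,[*pos[[0,-1]].round(3)] if len(pos) else None)
    print("stop world mid", (oo+u*np.median(st)).round(4))
```

```text
stop ends [ 0.6125 -0.2045  0.016 ] [ 0.5778 -0.2901  0.016 ]
top yaw -0.3787 o [ 0.5556 -0.2249] lip slopes [-0.0201  0.0434] [ 0.0199 -0.0434] stop x [0.0375 0.0413 0.0471] 58 xmin -0.0874
 -0.09 [np.float64(-0.062), np.float64(-0.057)] [np.float64(0.06), np.float64(0.06)]
 -0.08 [np.float64(-0.061), np.float64(-0.053)] [np.float64(0.055), np.float64(0.064)]
 -0.07 [np.float64(-0.057), np.float64(-0.049)] [np.float64(0.051), np.float64(0.058)]
 -0.06 [np.float64(-0.052), np.float64(-0.043)] [np.float64(0.045), np.float64(0.053)]
 -0.05 [np.float64(-0.052), np.float64(-0.034)] [np.float64(0.036), np.float64(0.052)]
 -0.04 [np.float64(-0.051), np.float64(-0.035)] [np.float64(0.035), np.float64(0.052)]
 -0.03 [np.float64(-0.052), np.float64(-0.034)] [np.float64(0.034), np.float64(0.072)]
 -0.02 [np.float64(-0.067), np.float64(-0.034)] [np.float64(0.034), np.float64(0.051)]
 -0.01 [np.float64(-0.052), np.float64(-0.034)] [np.float64(0.034), np.float64(0.052)]
 -0.00 [np.float64(-0.052), np.float64(-0.034)] [np.float64(0.034), np.float64(0.051)]
 0.01 [np.float64(-0.052), np.float64(-0.
[... 1176 characters left out ...]
-0.052), np.float64(-0.036)] [np.float64(0.033), np.float64(0.051)]
 -0.01 [np.float64(-0.052), np.float64(-0.035)] [np.float64(0.034), np.float64(0.052)]
 -0.00 [np.float64(-0.054), np.float64(-0.034)] [np.float64(0.032), np.float64(0.051)]
 0.01 [np.float64(-0.054), np.float64(-0.034)] [np.float64(0.036), np.float64(0.051)]
 0.02 [np.float64(-0.056), np.float64(-0.033)] [np.float64(0.032), np.float64(0.05)]
 0.03 [np.float64(-0.051), np.float64(-0.034)] [np.float64(0.033), np.float64(0.052)]
 0.04 [np.float64(-0.053), np.float64(-0.002)] [np.float64(0.0), np.float64(0.053)]
 0.05 [np.float64(-0.054), np.float64(-0.001)] [np.float64(0.01), np.float64(0.051)]
stop world mid [ 0.5958 -0.2383]
```

```bash
cat >> h.py <<'E'
from station import r,release,clamp
def R(phi,th,s=1):
    z=np.array([np.cos(phi)*np.sin(th),np.sin(phi)*np.sin(th),-np.cos(th)])
    y=s*np.array([-np.sin(phi),np.cos(phi),0]); return np.c_[np.cross(y,z),y,z]
CAN=np.array([.649,.1715,0]); BR=np.array([.5515,-.222,0]); YAW=-.380
U=np.array([np.cos(YAW),np.sin(YAW),0]); V=np.array([-U[1],U[0],0])
E
python3 - <<'E'
from h import *
print(r.get_eef_rot().round(2).tolist(), r.get_time_s())
Z=np.array([0,0,1.])
for s in(1,-1):
  for th in(55,60,):
    for deg in range(-100,31,10):
        M=R(np.radians(deg),np.radians(th),s);g=CAN+.06*Z
        a=[r.ik(p,M) for p in(g-.12*M[:,2],g,g+.18*Z)]
        b=[r.ik(p,M) for p in(BR-.16*U+.24*Z,BR-.16*U+.06*Z,BR+.06*Z)]
        print(s,th,deg,[x is not None for x in a],[x is not None for x in b],None if a[1] is None else np.round(a[1],1),None if b[2] is None else np.round(b[2],1))
print([None if (q:=r.ik(BR+.2*Z,R(YAW+k*np.pi/2,0.,1))) is None else q.round(1) for k in range(4)])
E
```

```text
[[-0.9, 0.44, -0.0], [0.44, 0.9, -0.0], [0.0, -0.0, -1.0]] 0.1
1 55 -100 [True, True, True] [True, True, True] [ 0.5  0.7  1.4 -0.7  1.7  0.8] [-0.1  0.3  1.9 -1.   1.2  0.6]
1 55 -90 [True, True, True] [True, True, True] [ 0.5  0.6  1.5 -0.8  1.6  0.7] [-0.1  0.3  2.  -1.1  1.1  0.6]
1 55 -80 [True, True, True] [True, True, True] [ 0.5  0.6  1.6 -0.9  1.5  0.7] [-0.1  0.2  2.1 -1.2  1.   0.6]
1 55 -70 [True, True, True] [True, True, False] [ 0.5  0.5  1.7 -1.   1.3  0.6] None
1 55 -60 [True, True, True] [True, False, False] [ 0.5  0.4  1.8 -1.1  1.2  0.6] None
1 55 -50 [True, True, True] [True, False, False] [ 0.5  0.4  1.9 -1.2  1.1  0.5] None
1 55 -40 [True, True, True] [True, False, False] [ 0.5  0.3  2.  -1.3  0.9  0.5] None
1 55 -30 [True, False, True] [False, False, False] None None
1 55 -20 [True, False, True] [False, False, False] None None
1 55 -10 [False, False, True] [False, False, True] None [-0.6 -0.1  2.4  1.8  0.4  2.6]
1 55 0 [False, False, True] [True, False, True] None [-0.7 -0.   2.4  1.6  0.6  2.6]
1 55 10 [False, False, False] [False, True, True] None [-0.8  0. 
[... 3705 characters left out ...]
2.5  2.6  0.3 -1.1]
-1 60 -10 [False, True, False] [False, False, True] [ 0.4  0.2  2.2  4.3  0.5 -2.4] [-0.7 -0.1  2.4  2.1  0.5 -0.8]
-1 60 0 [True, True, False] [True, False, True] [ 0.3  0.1  2.3  3.9  0.4 -2.1] [-0.8 -0.   2.4  1.8  0.7 -0.7]
-1 60 10 [False, False, False] [True, True, True] None [-0.8  0.1  2.3  1.6  0.8 -0.7]
-1 60 20 [False, True, False] [True, True, True] [ 0.1  0.1  2.3  2.4  0.4 -1. ] [-0.9  0.1  2.3  1.4  1.  -0.7]
-1 60 30 [True, True, True] [True, True, True] [-0.   0.1  2.3  2.   0.5 -0.8] [-0.9  0.2  2.2  1.3  1.1 -0.7]
[array([-0.5,  0. ,  1.8, -0. ,  1.3, -1.7]), None, array([-0.5,  0. ,  1.8, -0. ,  1.3,  1.5]), array([-0.5,  0. ,  1.8, -0. ,  1.3, -0.1])]
```

Run:
```python
from h import *
Z=np.array([0,0,1.])
print("spatula handle",ray("top",(398,256),.01).round(3),ray("top",(440,256),.01).round(3))
for th in(55,60):
  for deg in(-100,-112,-120,-130,-140):
    M=R(np.radians(deg),np.radians(th));q=[r.ik(p,M) for p in(BR-.105*U+.24*Z,BR-.105*U+.06*Z,BR+.06*Z,BR+.06*Z-.15*M[:,2])]
    print(th,deg,[None if x is None else x.round(1).tolist() for x in q])
M=R(np.radians(-90),np.radians(60));g=CAN+.058*Z
r.reach(g-.22*M[:,2],M); print(r.get_time_s(),r.get_position().round(3))
print(r.movel(g-.004*M[:,2],M,feed=.12,max_force=8)); print(r.get_time_s(),r.get_position().round(4),r.get_force().round(1))
p,d=cams.capture("scene"); cv2.imwrite("pics/g1.png",cv2.resize(p[150:370,180:500,::-1],None,fx=2.4,fy=2.4))
```

```text
spatula handle [ 0.33  -0.202  0.01 ] [ 0.324 -0.322  0.01 ]
55 -100 [[-0.0, -0.1, 2.1, -1.0, 1.5, 0.4], [-0.0, 0.2, 2.2, -1.0, 1.3, 0.7], [-0.1, 0.3, 1.9, -1.0, 1.2, 0.6], [0.1, 0.3, 1.9, -0.9, 1.5, 0.6]]
55 -112 [[-0.1, -0.0, 2.0, -0.9, 1.6, 0.5], [-0.1, 0.2, 2.1, -0.9, 1.4, 0.8], [-0.1, 0.4, 1.8, -0.9, 1.4, 0.7], [0.1, 0.4, 1.7, -0.8, 1.6, 0.7]]
55 -120 [[-0.1, 0.0, 1.9, -0.8, 1.7, 0.6], [-0.1, 0.3, 2.0, -0.8, 1.5, 0.8], [-0.1, 0.5, 1.8, -0.9, 1.5, 0.8], [0.0, 0.5, 1.6, -0.8, 1.7, 0.7]]
55 -130 [[-0.1, 0.1, 1.9, -0.8, 1.8, 0.7], [-0.1, 0.4, 1.9, -0.7, 1.5, 0.9], [-0.1, 0.5, 1.7, -0.8, 1.6, 0.8], [-0.0, 0.6, 1.5, -0.7, 1.8, 0.8]]
55 -140 [[-0.1, 0.2, 1.8, -0.7, 1.9, 0.8], [-0.1, 0.4, 1.9, -0.7, 1.6, 1.0], [-0.2, 0.6, 1.6, -0.7, 1.7, 0.9], [-0.1, 0.6, 1.3, -0.6, 1.9, 0.8]]
60 -100 [[-0.0, -0.1, 2.1, -1.0, 1.5, 0.5], [-0.0, 0.2, 2.2, -1.1, 1.3, 0.8], [-0.1, 0.4, 1.9, -1.1, 1.3, 0.7], [0.1, 0.3, 1.8, -1.0, 1.5, 0.7]]
60 -112 [[-0.0, 0.0, 2.0, -1.0, 1.6, 0.6], [-0.0, 0.3, 2.0, -1.0, 1.4, 0.8], [-0.1, 0.5, 1.8, -1.0, 1.4, 0.7], [0.1, 0.5, 1.7, -0.9, 1.6, 0.7]]
60 -120 [[-0.1, 0.1, 1.9, -0.9, 1.7, 0.6], [-0.1, 0.3, 2.0, -0.9, 1.5, 0.9], [-0.1, 0.5, 1.7, -0.9, 1.5, 0.8], [0.1, 0.5, 1.6, -0.8, 1.7, 0.7]]
60 -130 [[-0.1, 0.1, 1.9, -0.8, 1.8, 0.7], [-0.1, 0.4, 1.9, -0.8, 1.6, 0.9], [-0.1, 0.6, 1.7, -0.8, 1.6, 0.8], [0.0, 0.6, 1.4, -0.8, 1.8, 0.8]]
60 -140 [[-0.1, 0.2, 1.8, -0.7, 1.9, 0.8], [-0.1, 0.5, 1.8, -0.7, 1.7, 1.0], [-0.2, 0.6, 1.6, -0.7, 1.7, 0.9], [-0.0, 0.7, 1.3, -0.7, 1.9, 0.8]]
1.6917 [0.649 0.363 0.169]
False
3.6417 [0.6493 0.1756 0.0604] [-0.5  0.4 -0.4]
```

View pics/g1.png

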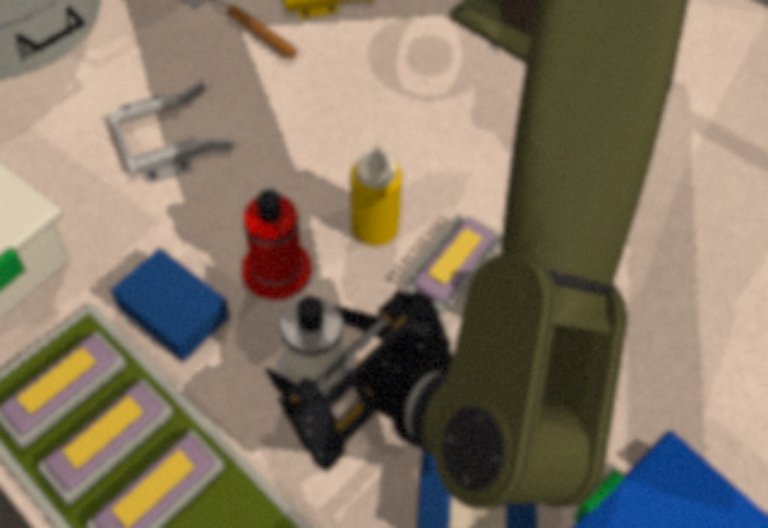

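The fingers straddle the canister's body at crop (310,345), clear of the knob, and nothing else is touched. Next: grip, lift and carry.

Run:
```python
from h import *
Z=np.array([0,0,1.])
clamp(40); print(r.get_grip_width(),r.get_grip_force(),r.get_force().round(1))
p0=r.get_position(); dh=p0[1]-CAN[1]
r.movel(p0+.185*Z,feed=.15); print("lift",r.get_time_s(),r.get_force().round(1),r.get_grip_width())
f=np.radians(-130);M=R(f,np.radians(60));h=np.array([np.cos(f),np.sin(f),0])
t=BR-.105*U-dh*h; t[2]=p0[2]+.185
r.movel(t,M,feed=.2); print("carry",dh,r.get_time_s(),r.get_position().round(4),r.get_force().round(1))
t[2]=p0[2]+.03; r.movel(t,feed=.12); print(r.get_time_s())
est=r.get_position()+dh*h; print("expected axis",est.round(4))
for n in("scene","top"):
    p,d=cams.capture(n);W=cloud(n,d);np.savez(n+"1.npz",p=p,d=d)
    cv2.imwrite(f"pics/{n}1.png",p[:,:,::-1])
    near=np.hypot(W[...,0]-est[0],W[...,1]-est[1])
    k=(near<.022)&(W[...,2]>.145)&(W[...,2]<.175)&(p.max(2)<70)
    s=(near<.05)&(W[...,2]>.03)&(W[...,2]<.046)
    q=W[k];tt=q[q[:,2]>q[:,2].max()-.008]
    print(n,"knob top",tt.mean(0).round(4),len(tt),"knobfit",*[np.round(x,4) for x in circ(q)],"foot",s.sum(),*[np.round(x,4) for x in circ(W[s])])
a,b=[cv2.imread(f"pics/{n}1.png") for n in("scene","top")]
cv2.imwrite("pics/c1.png",np.hstack([cv2.resize(a[130:300,180:340],None,fx=2.5,fy=2.5),cv2.resize(b[120:290,300:460],None,fx=2.5,fy=2.5)]))
```

```text
0.6236677979825765 40.00031232833862 [-2.4 -0.3 -0.1]
lift 5.75 [-0.3 -0.4 -8.7] 0.6271102557451523
carry 0.003448060468836306 7.925 [ 0.4565 -0.1798  0.2449] [ 0.1 -0.4 -7.3]
9.3667
expected axis [ 0.4547 -0.1832  0.0909]
scene knob top [ 0.4574 -0.1831  0.1677] 13 knobfit [ 0.4585 -0.184 ] 0.0073 foot 0 [0. 0.] 0.0
top knob top [ 0.4533 -0.1831  0.17  ] 72 knobfit [ 0.4528 -0.1825] 0.0097 foot 193 [ 0.4541 -0.1833] 0.0368
```

View pics/c1.png

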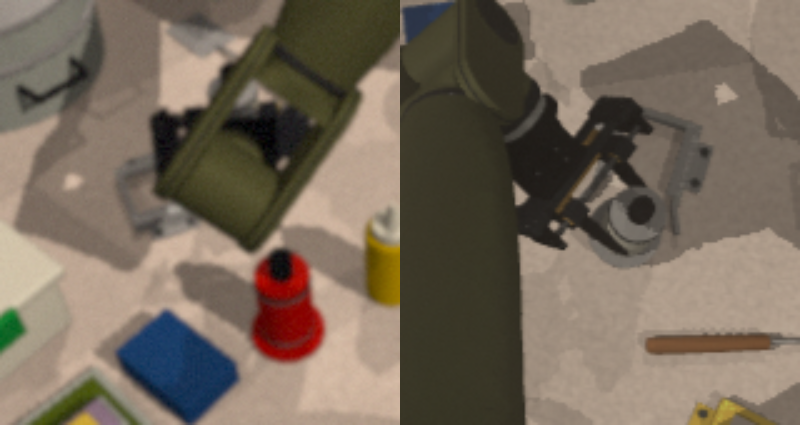

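The canister is held upright before the mouth: crop right panel, foot at (635,225), lid clear. In the top view the foot is within 1 mm of the slide line. I'll nudge it by 0.7 mm, lower it and slide in.

Run:
```python
from h import *
Z=np.array([0,0,1.])
p=r.get_position(); p[:2]+=(-.0007*V)[:2]; p[2]=.0608
print(r.movel(p,feed=.06,max_force=5),r.get_position().round(4),r.get_force().round(1))
clamp(20); f0=r.get_force(); print(f0.round(1))
p=r.get_position()
for i,s in enumerate((.03,.06,.08,.095)):
    hit=r.movel(p+s*U,feed=.05,max_force=15); f=r.get_force()-f0
    print(s,hit,((r.get_position()-p)@U).round(4),"U,V,Z",(f@U).round(1),(f@V).round(1),f[2].round(1),r.get_time_s())
    if hit: break
else:
    hit=r.movel(p+.113*U,feed=.02,max_force=12); f=r.get_force()-f0
    print(hit,((r.get_position()-p)@U).round(4),(f@U).round(1),(f@V).round(1),f[2].round(1),r.get_time_s())
```

```text
True [ 0.4557 -0.181   0.0599] [0.7 0.4 5.2]
[1.1 1.7 5.9]
0.03 False 0.0295 U,V,Z -4.4 -4.1 -3.5 10.9667
0.06 False 0.0601 U,V,Z -4.6 -1.8 -3.8 11.7167
0.08 False 0.0803 U,V,Z -2.6 -2.8 -3.5 12.2667
0.095 False 0.0951 U,V,Z -2.7 -2.1 -2.4 12.7167
True 0.1079 -2.0 -1.5 -3.9 13.4833
```

Run:
```python
from h import *
hit=r.movel(r.get_position()+.004*U,feed=.01,max_force=15); print(hit,r.get_position().round(4),r.get_force().round(1))
r.sleep(.2);print(r.get_force().round(1))
release(); M=r.get_eef_rot(); p=r.get_position()
r.movel(p-.16*M[:,2],feed=.15,max_force=10); print(r.get_time_s(),r.get_force().round(1))
q=r.get_position(); q[2]=.30; r.movel(q+[0.05,.06,0],feed=.25)
for n in("scene","top"):
    pc,d=cams.capture(n);W=cloud(n,d);np.savez(n+"2.npz",p=pc,d=d);cv2.imwrite(f"pics/{n}2.png",pc[:,:,::-1])
    c=BR; near=np.hypot(W[...,0]-c[0],W[...,1]-c[1])
    b=W[(near<.045)&(W[...,2]>.03)&(W[...,2]<.095)]; k=W[(near<.025)&(W[...,2]>.115)&(W[...,2]<.15)]
    k=k[k[:,2]>k[:,2].max()-.008] if len(k) else k
    C,rad=circ(b);print(n,"body",C.round(4),rad.round(4),"along,lat",((C-BR[:2])@U[:2]).round(4),((C-BR[:2])@V[:2]).round(4),"knob",k.mean(0).round(4) if len(k) else None,len(k),k[:,2].max() if len(k) else 0)
a,b=[cv2.imread(f"pics/{n}2.png") for n in("scene","top")]
cv2.imwrite("pics/c2.png",np.hstack([cv2.resize(a[130:290,180:340],None,fx=2.5,fy=2.5),cv2.resize(b[110:270,320:480],None,fx=2.5,fy=2.5)]))
print(r.get_time_s())
```

```text
False [ 0.5567 -0.221   0.0606] [-9.2  7.8  7.7]
[-8.6  6.3  8.2]
16.35 [-0.2 -0.2  1. ]
scene body [0. 0.] 0.0 along,lat -0.5945 0.0016 knob None 0 0
top body [ 0.5526 -0.2234] 0.0298 along,lat 0.0016 -0.0009 knob [ 0.5517 -0.2226  0.1387] 73 0.1425353048539808
17.3167
```

View pics/c2.png

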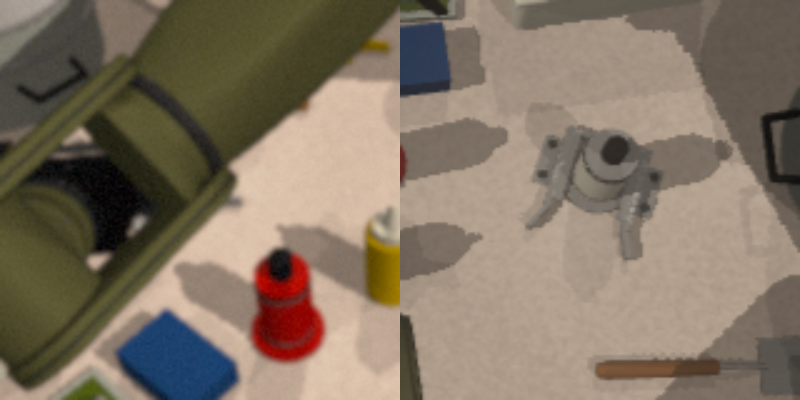

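The top panel shows the canister upright inside the bracket against its stop, with knob at crop (615,150). While I pushed, the wrist read about 11 N against the stop. Now the knob, with the fingers closing across the rails.

Run:
```python
from h import *
Z=np.array([0,0,1.])
M=R(YAW+np.pi,0.); k=np.array([.553,-.2227,0])
r.reach(k+.24*Z,M); print(r.get_time_s(),r.get_position().round(4))
print(r.movel(k+.131*Z,feed=.08,max_force=5),r.get_position().round(4),r.get_force().round(1))
clamp(40); r.sleep(.3); print("grip width",r.get_grip_width()*95,r.get_grip_force())
f0=r.get_force(); p=r.get_position(); print(f0.round(1),r.get_time_s())
z=0
while z<.0115:
    z+=.0005; r.movel(p+z*Z,feed=.01); r.sleep(.03); F=-(r.get_force()-f0)[2]
    print("%.1f:%.1f"%((r.get_position()-p)[2]*1e3,F),end=" ")
    if F>11.8: break
for i in range(6): r.sleep(.2); print("hold %.1f"%(-(r.get_force()-f0)[2]),r.get_time_s())
```

```text
18.2333 [ 0.553  -0.2225  0.2396]
False [ 0.5534 -0.2229  0.1318] [-0.1 -1.3  0.4]
grip width 25.254410616655395 40.00218093395233
[-1.7 -3.5  1.7] 21.1417
0.1:2.6 0.6:5.0 1.1:6.1 1.6:7.4 2.1:8.2 2.6:8.7 3.3:9.1 4.0:9.4 4.5:8.6 5.0:9.2 5.5:9.7 5.9:10.1 6.3:11.7 6.7:11.2 7.2:12.9 hold 13.4 25.5917
hold 11.9 25.7917
hold 12.9 25.9917
hold 12.5 26.1917
hold 12.8 26.3917
hold 12.3 26.5917
```

Run:
```python
from h import *
Z=np.array([0,0,1.])
p=r.get_position(); r.movel(p+.0007*Z,feed=.01)
for i in range(8): r.sleep(.2); print("hold abs %.1f"%-r.get_force()[2],end=" ")
t=p.copy(); t[2]=.1318
r.movel(t,feed=.008); r.sleep(.3); print("\neased",r.get_position().round(4),r.get_force().round(1),r.get_time_s())
```

```text
hold abs 12.9 hold abs 11.9 hold abs 12.5 hold abs 13.4 hold abs 12.7 hold abs 11.6 hold abs 12.7 hold abs 12.9 
eased [ 0.5531 -0.2232  0.132 ] [-1.6  0.6 -4.3] 29.8333
```

Run:
```python
from h import *
Z=np.array([0,0,1.])
p=r.get_position();z=0
while r.get_force()[2]<-.3 and z<.004:
    z+=.0005; r.movel(p-z*Z,feed=.01); r.sleep(.1)
print(z,r.get_position().round(4),r.get_force().round(1))
release(); r.sleep(.2); r.movel(r.get_position()+.14*Z,feed=.12,max_force=6); print(r.get_time_s(),r.get_force().round(1))
r.move_joints([1.036,0.124,1.65,0,1.367,-0.083]); print(r.get_time_s())
for n in("scene","top"):
    pc,d=cams.capture(n);W=cloud(n,d);cv2.imwrite(f"pics/{n}3.png",pc[:,:,::-1])
    near=np.hypot(W[...,0]-BR[0],W[...,1]-BR[1])
    b=W[(near<.045)&(W[...,2]>.03)&(W[...,2]<.095)]; k=W[(near<.025)&(W[...,2]>.115)&(W[...,2]<.16)]
    C,rad=circ(b);print(n,"body along,lat",((C-BR[:2])@U[:2]).round(4),((C-BR[:2])@V[:2]).round(4),rad.round(4),"knob top",k[:,2].max().round(4))
    st={"top":[.594,-.2402],"scene":[.5958,-.2383]}[n]; print("axis to stop mid",((st-C)@U[:2]).round(4))
a,b=[cv2.imread(f"pics/{n}3.png") for n in("scene","top")]
cv2.imwrite("pics/c3.png",np.hstack([cv2.resize(a[100:370,180:450],(400,400)),cv2.resize(b[80:290,160:480],(400,262))[:262] if 0 else cv2.resize(b[80:320,170:450],(400,400))]))
```

```text
0.0015 [ 0.5532 -0.2233  0.131 ] [-3.3  1.6  0.8]
33.6167 [0.2 0.4 0. ]
36.6083
scene body along,lat 0.0014 0.0024 0.0288 knob top 0.139
axis to stop mid 0.0457
top body along,lat 0.0015 0.0 0.0297 knob top 0.1422
axis to stop mid 0.0447
```

View pics/c3.png

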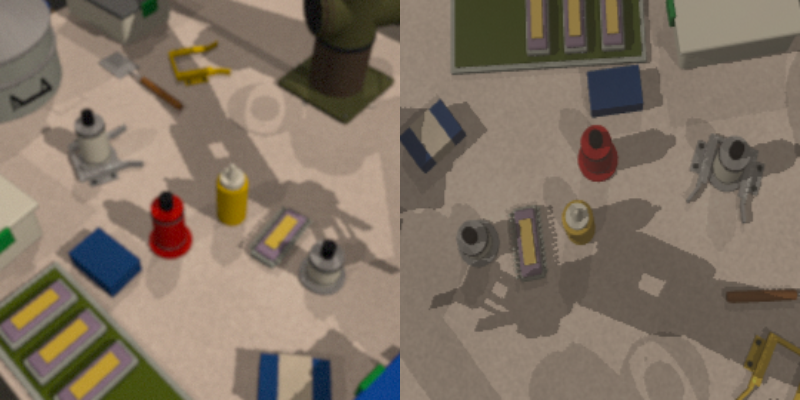

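Both views show the canister home in the bracket with the lid shut and the bystanders where they were: scene panel (93,145), top panel (737,165).

```bash
python3 -c "
from station import close_job
print(close_job())"
```

```text
the job is handed in; nothing more can be done
None
```

The job is handed in: the canister stands home against the bracket's back stop with its lid shut, after a knob pull of about 11 to 13 N held for well over a second; the last pictures show everything else still in place.

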